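# Prop the incubator hood open on its folding stay

## Robot

A 6-joint arm with a two-finger parallel gripper is mounted at the origin on the work surface. World frame = base frame: x ahead of the robot, y to its left, z up, the work surface at z = 0. Lengths are in mm, angles in rad, forces in N, time in s.
With the tool pointing down it reaches from about 300 to 775 mm from the base axis. Payload 14.6 kg.
Tool frame: the origin (TCP) lies midway between the tips of the shut fingers; the grasp point (between the pads) lies 19 mm behind it; z points along the fingers, y is the direction in which the jaws open and shut (so a half turn about z gives the same grasp; the last joint's range is limited). The gripper opens to 94 mm and grips with 3 to 60 N. Pads are 16 mm wide; open, the fingers measure 119 mm over their backs; the gripper's body (75 mm by 177 mm) begins 78 mm behind the grasp point.
Start: joints at [1.268, 0.3, 1.521, -0, 1.321, -0.067], TCP at [128.489, 534.771, 205.446] pointing down, gripper open.
Joint ranges: [-3.03, 3.03], [-0.79, 2.21], [0.23, 2.52], [-1.04, 4.18], [0, 3.07], [-2.55, 2.55]. Speed limits (rad/s): [2.22, 2.22, 2.57, 3.14, 3.14, 3.14].

## Interface

Orientations are given as [roll, pitch, yaw] about the fixed x, y, z axes, in that order (R = Rz(yaw) Ry(pitch) Rx(roll)).
In Python, from cell import manip gives the robot as it stands.
- The arm moves only by the tool play_rows, never from a script. Its argument "commands" is a list of rows, each an object of numbers: "x", "y", "z": the shift along the tool's x, y, z in m; "wx", "wy", "wz": the turn, a rotation vector about the tool's x, y, z in degrees; "grip": the opening, from 0 (shut) to 1 (fully open). In form: [{"x": .., "y": .., "z": .., "wx": .., "wy": .., "wz": .., "grip": ..}, ...]. A call has 1 to 20 rows; each row shifts and turns the commanded pose from where the row before left it, along the tool's axes as they then stand; what a row does not reach is not made up. A row lasts 1/8 s, in which the tool goes at most 62.5 mm and 10.7 degrees, less where a joint would pass 70% of its speed; a pose out of reach is approached as far as the arm can. A call is refused whole if a number of a shift passes 0.0625 or a number of a turn 10.7, either way. A call with a gripper value outside its range is refused whole. The fingers move at their own pace and stop on an object; "squeeze" is the grip in N (left out, the last holds). Time passes only in rows, so rows that do not move let the fingers close. It gives the time, the measured TCP pose, the force and the opening at its end, in the units of the state.
- manip.read_state(): the state, without advancing time (a new reading comes with each control period).
- manip.camera(name): name is "scene" or "top" or "wrist"; returns (picture, depth): 420x560x3 uint8, red, green, blue; 420x560 float32, mm along the optical axis (not along the pixel's ray), 0 where there is no reading.
- manip.camera_info(name): a dict with "intrinsics" (3x3 intrinsics, pixels), "camera_from_world" (4x4, takes a point from world to camera coordinates); the wrist camera has in their place "tool_from_camera" (4x4, takes a point from camera to tool coordinates, whose origin is the TCP and whose axes are the flange's). Camera axes: x right, y up, looking along -z (the intrinsics and any distortion apply to the point x, -y, -z); pixel columns grow to the right and rows downward; lengths in mm; the calibration is good to about 2 mm. The wrist camera is an equidistant fisheye: a pixel r from the principal point sees the ray r / f radians off the axis. A picture is of the moment at which its call begins: read the wrist's pose just before it. camera_info takes no time and is no camera call.
- manip.sign_off(): hands the job in, once; it reports no verdict.
The state is a dict: "clock": time; "joints": joint angles; "qd": joint speeds; "effort": joint torques, N m; "eef_pos": TCP position; "eef_rot": TCP orientation; "wrist_force": force on the tool from outside, world axes, zero at the start; "moment": the same for the moment, N m; "finger_gap": finger opening in mm.
Only numpy, scipy, OpenCV 4.12 (cv2) and the standard library are available. Lean on these libraries where they do the work, as an engineer would, in place of code of your own. Each camera call takes 0.05 s, during which the arm holds its last target.

## Task

Open the bench incubator so that both hands are free for loading it: raise its hood, which has a bar handle in front and sinks shut slowly when let go, and lock the folding stay at its end, whose knuckle (with the thumb knob) has to go back through the straight line until it comes up against its stop. The hood must stay up on the locked stay with nothing holding it; do not force the stay, and leave the glassware and the other things in and around the incubator where they stand.

Things in the scene. Friction and masses are not known exactly. Their poses are not given: they have to be found in the camera images.
- incubator: bench incubator, white box fixed to the bench, 200 mm deep (x), 290 mm wide (y), top rim 115 mm above the bench, open chamber under a hinged hood. Origin: centre of its underside. x points from its front (control panel, handle; towards the robot) to its rear (hinge), y to its left, z up; turned by up to 0.3 rad. The stay is on its -y end.
- hinge_line (a point): middle of the hood's hinge line, at (80, 0, 115) mm in the incubator's frame; the line runs along the incubator's y. The hood turns about it.
- hood (a joint): hood angle, rad: 0 shut, grows as its front edge rises and swings to the rear. The stay is straight and taut at 1.15, the most it opens; on the locked stay it rests at 1.11. A soft-close damper in the hinge: raising it at 0.4 rad/s takes about 12 N at the handle; let go with the stay unlocked it sinks, at first some 0.05 rad/s, then faster, and is shut after 9 to 14 s.
- hood_front (a point): middle of the hood's front edge at its lower rim. The hood is a shallow white cover with a clear window, 175 mm from hinge line to front edge, 286 mm wide, 35 mm tall, its rim in the plane of the hinge line; about 0.8 kg, varying by a fifth. Its x, y, z axes are the incubator's when shut and turn with it.
- handle_bar (a point): centre of the hood's handle, a round steel bar 12 mm thick, 112 mm long, parallel to the hinge line, its centre line 42 mm in front of the hood's front face, on posts 50 mm either side of centre. Shut, it is 217 mm in front of the hinge line and 17 mm above it (132 mm above the bench); it turns with the hood; fully raised it is 320 mm above the bench.
- knuckle (a joint): the stay's knuckle joint, rad: 0 folded (hood shut), 2.61 links in line (dead centre), 3.03 past centre on its stop: locked. Below 2.61 the knuckle stands out to the front of the line between the stay's end pins; push it to the rear. A weak spring in it (0.01 N m) keeps it from locking by itself. Pushing it rearward also lifts a hood that has sunk (10 to 20 N at 2 cm/s).
- stay_knuckle (a point): centre of the stay's knuckle in the stay's plane, a steel barrel 16 mm across, 24 mm long along the incubator's y, where two flat links (12 by 3 mm) meet. It swings about the foot: forward along the rim when shut; with the stay straight it is 57 mm above the rim and 66 mm in front of the hinge line; at the stop it is 12 mm farther back and 6 mm lower.
- thumb_knob (a point): centre of the knuckle's black round thumb knob, 20 mm across, 22 mm long, on the knuckle's axis 31 mm out from the stay's plane (50 mm outside the hood's end). It moves with the knuckle. Push it to the rear here, beside the hood: the open hood leans forward over the knuckle, some 35 mm behind it.
- stay_foot (a point): the stay's lower pin, fixed on the -y end wall at (-15, -162, 95) mm in the incubator's frame. The stay works in the upright plane y = -162 mm, 19 mm outside the hood's end. Lower link 83 mm from foot to knuckle; it turns about this pin.
- stay_pin (a point): the stay's upper pin, on the hood's -y end, 125 mm from the hinge line and 10 mm above the rim plane. Upper link 65 mm from knuckle to this pin.
- flask: small conical glass flask standing in the chamber, 51 mm across, 70 mm tall; origin at the centre of its base. Bystander.
- tube_rack: white rack of small tubes lying in the chamber, 55 x 95 x 30 mm; origin at the centre of its base. Bystander.
- tip_box: grey pipette-tip box with clear cover on the bench beside the stay end, 82 x 118 x 67 mm; origin at the centre of its base. Bystander.
- media_bottle: glass bottle with a cap beside the incubator's +y end, 70 mm across, 145 mm tall; origin at the centre of its base. Bystander.
- beaker: glass beaker by the incubator's front +y corner, 66 mm across, 85 mm tall; origin at the centre of its base. Bystander.
- stay_lower: the lower link of the stay, 83 mm long; origin on the stay's foot pin, turns with the link.

How it is judged (in metres and radians):
On the way:
1. the hood is raised well open (past 0.9 rad) (value of joint hood above 0.9 rad), for 0.2 s.
At the end, for the whole second after the job is handed in: The hood stands open and still (above 1.05 rad, moving less than 0.02 rad/s) on its stay, whose knuckle is past dead centre and within 0.1 rad of its stop (above 2.93 rad) (value of joint hood above 1.05 rad and value of joint knuckle above 2.93 rad and velocity of joint hood between -0.02 and 0.02 rad/s); the robot touches nothing.
It fails at once if the stay was forced: pressed with more than 45 N (contact force between any of the fingers, the arm and stay_lower above 45 N).
It fails at once if a bystander in or around the incubator was shifted by more than 15 mm or tipped (distance of any of flask, tube_rack, tip_box, media_bottle, beaker from where it was at the start of the episode above 0.015 m or angle between any of flask, tube_rack, tip_box, media_bottle, beaker's own z axis and vertical above 0.3 rad).
It also fails if it takes over 58 s, if anything falls off the work surface, if the arm or the gripper's body presses on something with over 40 N, if the wrist force passes 120 N, or if a joint passes its speed limit or range.

## Working session

There is one attempt and no reset: what is moved stays moved. The work goes in short steps, Python scripts to look and compute and a tool call to move; the robot and the scene stay as the last step left them, time stands still between calls to the robot, and variables do not carry over. Pictures are saved under pics/ and viewed, and the job is handed in when it is done.

Besides the shell and the picture viewer there is one more tool, called after "Request:" as name(argument=value, ...), one argument or row to a line, values as JSON. play_rows: Moves the arm, as the interface text tells. Its arguments: {"type":"object","properties":{"commands":{"type":"array"},"squeeze":{"type":"number"}},"required":["commands"]}

```bash
ls; mkdir -p pics
python3 - <<'E'
from cell import manip
import cv2,numpy as np
print(manip.read_state())
for n in ["scene","top"]:
    p,d=manip.camera(n); cv2.imwrite(f"pics/{n}0.png",p[:,:,::-1]); np.save(f"{n}0.npy",d)
    i=manip.camera_info(n); print(n,i)
E
```

```text
pics
{'clock': 0.0, 'joints': array([ 1.26845197e+00,  3.00441753e-01,  1.52157794e+00,  3.24395334e-05,
        1.32071341e+00, -6.66309378e-02]), 'qd': array([-4.64594980e-04, -4.12589012e-06, -4.55321503e-06, -1.79793785e-03,
       -6.74511619e-04,  4.22626588e-04]), 'effort': array([-1.30446566e-03, -5.31778944e+01, -3.52747750e+01,  7.07415026e-02,
        2.43245781e-02, -9.58158012e-05]), 'eef_pos': array([128.37739963, 534.5357253 , 204.90376056]), 'eef_rot': array([-3.14045683e+00, -1.07284393e-04,  2.90587113e+00]), 'wrist_force': array([-0.49930395, -0.32753542,  0.42244968]), 'moment': array([0.0466894 , 0.04566723, 0.01250418]), 'finger_gap': 94.2066496588754}
scene {'intrinsics': array([[380.57521776,   0.        , 286.94699203],
       [  0.        , 380.57521776, 207.25248574],
       [  0.        ,   0.        ,   1.        ]]), 'camera_from_world': array([[-6.61082258e-01,  7.50242515e-01,  1.03158677e-02,
         3.32889561e+02],
       [-5.75877069e-01, -5.16156181e-01,  6.33994005e-01,
         2.93203173e+02],
       [ 4.80973855e-01,  4.13181516e-01,  7.73269154e-01,
        -1.30477966e+03],
       [ 0.00000000e+00,  0.00000000e+00,  0.00000000e+00,
         1.00000000e+00]])}
top {'intrinsics': array([[440.68977792,   0.        , 278.79507256],
       [  0.        , 440.68977792, 208.52742549],
       [  0.        ,   0.        ,   1.        ]]), 'camera_from_world': array([[ 4.09288748e-02, -9.99151398e-01,  4.61644349e-03,
         4.51407710e+01],
       [ 9.77041342e-01,  4.09891444e-02,  2.09069619e-01,
        -5.74680735e+02],
       [-2.09081426e-01, -4.04652811e-03,  9.77889862e-01,
        -1.01610506e+03],
       [ 0.00000000e+00,  0.00000000e+00,  0.00000000e+00,
         1.00000000e+00]])}
```

View pics/scene0.png

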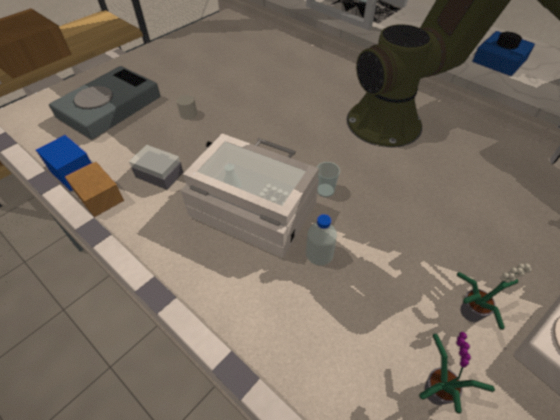

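View pics/top0.png

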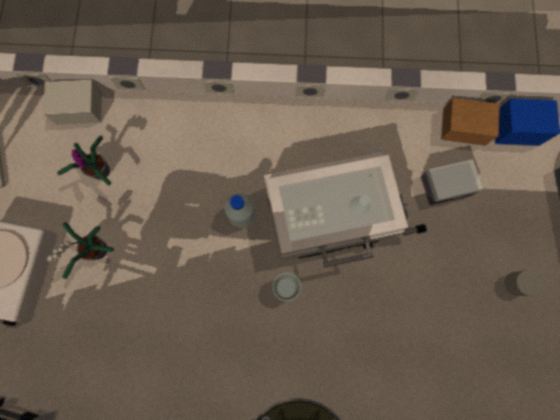

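```bash
cat > h.py <<'E'
import numpy as np, cv2
from cell import manip
def w(n,u,v,z):
    """pixel->world using depth z (mm)"""
    i=manip.camera_info(n);K=i["intrinsics"];T=i["camera_from_world"]
    c=np.array([(u-K[0,2])/K[0,0]*z,-(v-K[1,2])/K[1,1]*z,-z])
    return T[:3,:3].T@(c-T[:3,3])
def ray(n,u,v,h):
    i=manip.camera_info(n);T=i["camera_from_world"];o=-T[:3,:3].T@T[:3,3]
    d=w(n,u,v,1000)-o; return o+d*(h-o[2])/d[2]
def proj(n,P):
    i=manip.camera_info(n);K=i["intrinsics"];T=i["camera_from_world"]
    c=(T[:3,:3]@np.atleast_2d(P).T).T+T[:3,3]; x=np.c_[c[:,0],-c[:,1],-c[:,2]]@K.T
    return x[:,:2]/x[:,2:]
E
python3 - <<'E'
import cv2
a=cv2.imread("pics/top0.png")[130:310,210:490]; cv2.imwrite("pics/topz.png",cv2.resize(a,None,fx=2.85,fy=2.85,interpolation=cv2.INTER_CUBIC))
a=cv2.imread("pics/scene0.png")[120:280,120:350]; cv2.imwrite("pics/scz.png",cv2.resize(a,None,fx=3.4,fy=3.4,interpolation=cv2.INTER_CUBIC))
E
```

```text
(no output)
```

View pics/topz.png

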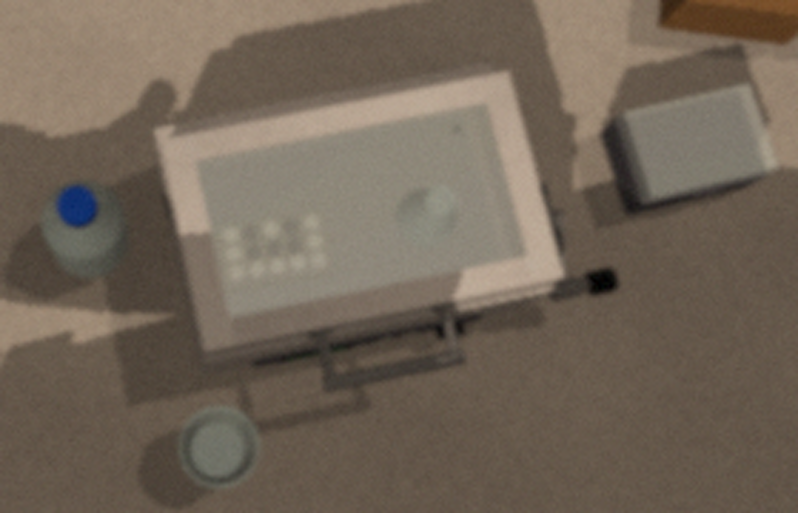

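View pics/scz.png

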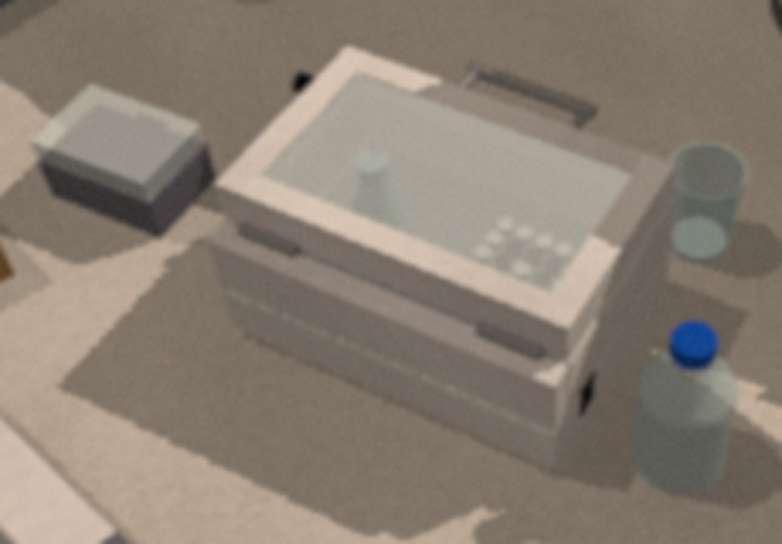

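```bash
cat > fit.py <<'E'
from h import *
from scipy.optimize import least_squares
t=lambda u,v:(210+u/2.85,130+v/2.85); s=lambda u,v:(120+u/3.4,120+v/3.4)
L=[(80,143,150),(80,-143,150),(-95,-143,150),(-95,143,150),(-137,0,132)]
T=[t(157,130),t(510,72),t(565,282),t(205,350),t(394,373)]
S=[s(568,330),s(218,190),s(348,47),s(672,160),s(533,92)]
def W(q,P):
    P=np.array(P,float);c,si=np.cos(q[2]),np.sin(q[2])
    return np.c_[q[0]+c*P[:,0]-si*P[:,1],q[1]+si*P[:,0]+c*P[:,1],P[:,2]]
f=lambda q:np.r_[(proj("top",W(q,L))-T).ravel(),(proj("scene",W(q,L))-S).ravel()]
r=least_squares(f,[550,-50,0.2],loss="soft_l1",x_scale=[100,100,.1])
q=r.x;print(q,np.round(f(q),1))
np.save("q.npy",q)
names=dict(hinge=(80,0,115),handle=(-137,0,132),foot=(-15,-162,95),knob0=(-15-83,-193,95))
for k,p in names.items():print(k,W(q,[p])[0])
d=np.load("top0.npy")
for u,v in [t(394,373),t(602,280),t(690,150)]: print(w("top",u,v,d[int(v),int(u)]))
E
python3 fit.py
```

```text
[ 5.78870809e+02 -5.75653086e+01  2.39316083e-01] [ 1.   2.4 -0.8 -0.7 -0.5 -0.7 -0.6  0.8 -0.2 -0.5 -1.   0.1 -1.6 -2.3
  0.3 -1.1  1.2  1.1 -0.2 -1.7]
hinge [656.5908342  -38.60224807 115.        ]
handle [445.77526552 -90.03954972 132.        ]
foot [ 602.69850167 -218.50393371   95.        ]
knob0 [ 529.41216135 -268.2946188    95.        ]
[444.15977418 -89.76056892 136.75641244]
[ 531.72851261 -266.84706892   95.01396612]
[ 653.72998502 -354.68837539   68.11086476]
```

```bash
cat > plan.py <<'E'
from h import *
from scipy.spatial.transform import Rotation as Ro
import json
q=np.load("q.npy")
def L2W(p):
    c,s=np.cos(q[2]),np.sin(q[2]); return np.array([q[0]+c*p[0]-s*p[1],q[1]+s*p[0]+c*p[1],p[2]])
def W2L(p):
    c,s=np.cos(q[2]),np.sin(q[2]); d=np.array(p)-[q[0],q[1],0]; return np.array([c*d[0]+s*d[1],-s*d[0]+c*d[1],d[2]])
def rows(start_p,start_R,targets):
    """targets: list of (pos,R) world; returns rows rounded to 0.1mm/0.1deg"""
    p=np.array(start_p,float);R=start_R;out=[]
    for tp,tR in targets:
        d=np.round(R.inv().apply(np.array(tp)-p)/1000,4); v=np.round(np.degrees((R.inv()*tR).as_rotvec()),1)
        out.append(dict(x=d[0],y=d[1],z=d[2],wx=v[0],wy=v[1],wz=v[2]))
        p=p+R.apply(d*1000);R=R*Ro.from_rotvec(np.radians(v))
    return out
RT=Ro.from_euler("xyz",[np.pi,0,q[2]+np.pi/2])
def handle(t): return np.array([80-(217*np.cos(t)-17*np.sin(t)),0,115+217*np.sin(t)+17*np.cos(t)])
def knuckle(t):
    f=np.array([-15,95.]);a=np.array([80-(125*np.cos(t)-10*np.sin(t)),115+125*np.sin(t)+10*np.cos(t)])
    D=a-f;d=np.hypot(*D);x=(83**2-65**2+d*d)/2/d;h=np.sqrt(max(83**2-x*x,0));u=D/d;n=np.array([-u[1],u[0]])
    return f+u*x+n*h, f+u*x-n*h
def show(r):
    for i in r: print(json.dumps({k:float(v) for k,v in i.items() if abs(v)>1e-9}))
E
python3 - <<'E'
from plan import *
from scipy.spatial.transform import Slerp
for t in [0,.6,.8,.9,.95,1,1.05,1.1,1.11,1.14,1.15]: print(t,handle(t),*knuckle(t))
s=manip.read_state();p0=s["eef_pos"];R0=Ro.from_euler("xyz",s["eef_rot"])
h=L2W([-137,0,190]);print(h)
n=14;sl=Slerp([0,1],Ro.concatenate([R0,RT]))
print((R0.inv()*RT).as_rotvec(degrees=True))
show(rows(p0,R0,[(p0+(h-p0)*(i+1)/n,sl((i+1)/n)) for i in range(n)]))
E
```

```text
0 [-137.    0.  132.] [-97.59449306  86.80550694] [ -6.80550694 177.59449306]
0.6 [-89.49890639   0.         251.55812218] [-70.73290731 156.5048213 ] [ 37.52541705 159.26570286]
0.8 [-58.99030238   0.         282.51028578] [-50.03180678 170.24475074] [ 38.0224681  158.85622817]
0.9 [-41.57280565   0.         295.54930885] [-37.49189618 174.89439659] [ 36.79787153 159.85353117]
0.95 [-32.39716683   0.         301.39977706] [-30.53882195 176.53247827] [ 35.68014969 160.73068102]
1 [-22.94059363   0.         306.7843429 ] [-22.9832464  177.61517885] [ 34.07149    161.94018874]
1.05 [-13.22672256   0.         311.68954777] [-14.56310157 177.99885011] [ 31.70254819 163.61393439]
1.1 [ -3.27983323   0.         316.1031312 ] [ -4.56397609 177.3412983 ] [ 27.85027885 166.08342706]
1.11 [ -1.26467148   0.         316.92586058] [ -2.19824683 177.0067992 ] [ 26.72455673 166.74999209]
1.14 [  4.82876208   0.         319.27257522] [  7.010041   175.02848303] [ 21.25607962 169.66255213]
1.15 [  6.87521231   0.         320.01406153] [ 14.75951683 172.49078491] [ 14.75951683 172.49078491]
[445.77526552 -90.03954972 190.        ]
[-5.46094852e-02  2.93418568e-02  6.27782872e+01]
{"x": -0.0325, "y": -0.0381, "z": 0.0011, "wz": 4.5}
{"x": -0.0353, "y": -0.0354, "z": 0.0011, "wz": 4.5}
{"x": -0.038, "y": -0.0325, "z": 0.0011, "wz": 4.5}
{"x": -0.0405, "y": -0.0295, "z": 0.0011, "wz": 4.4}
{"x": -0.0426, "y": -0.0263, "z": 0.0011, "wz": 4.5}
{"x": -0.0445, "y": -0.0228, "z": 0.0011, "wz": 4.5}
{"x": -0.0462, "y": -0.0193, "z": 0.0011, "wz": 4.5}
{"x": -0.0475, "y": -0.0156, "z": 0.0011, "wz": 4.5}
{"x": -0.0487, "y": -0.0118, "z": 0.0011, "wz": 4.5}
{"x": -0.0494, "y": -0.0079, "z": 0.0011, "wz": 4.4}
{"x": -0.0498, "y": -0.0042, "z": 0.0012, "wz": 4.5}
{"x": -0.0501, "y": -0.0002, "z": 0.0011, "wz": 4.5}
{"x": -0.0499, "y": 0.0037, "z": 0.0011, "wz": 4.5}
{"x": -0.0494, "y": 0.0076, "z": 0.0011, "wz": 4.5}
```

Request:
play_rows(
  commands=[
    {"x": -0.0325, "y": -0.0381, "z": 0.0011, "wz": 4.5, "grip": 0.33},
    {"x": -0.0353, "y": -0.0354, "z": 0.0011, "wz": 4.5, "grip": 0.33},
    {"x": -0.038, "y": -0.0325, "z": 0.0011, "wz": 4.5, "grip": 0.33},
    {"x": -0.0405, "y": -0.0295, "z": 0.0011, "wz": 4.4, "grip": 0.33},
    {"x": -0.0426, "y": -0.0263, "z": 0.0011, "wz": 4.5, "grip": 0.33},
    {"x": -0.0445, "y": -0.0228, "z": 0.0011, "wz": 4.5, "grip": 0.33},
    {"x": -0.0462, "y": -0.0193, "z": 0.0011, "wz": 4.5, "grip": 0.33},
    {"x": -0.0475, "y": -0.0156, "z": 0.0011, "wz": 4.5, "grip": 0.33},
    {"x": -0.0487, "y": -0.0118, "z": 0.0011, "wz": 4.5, "grip": 0.33},
    {"x": -0.0494, "y": -0.0079, "z": 0.0011, "wz": 4.4, "grip": 0.33},
    {"x": -0.0498, "y": -0.0042, "z": 0.0012, "wz": 4.5, "grip": 0.33},
    {"x": -0.0501, "y": -0.0002, "z": 0.0011, "wz": 4.5, "grip": 0.33},
    {"x": -0.0499, "y": 0.0037, "z": 0.0011, "wz": 4.5, "grip": 0.33},
    {"x": -0.0494, "y": 0.0076, "z": 0.0011, "wz": 4.5, "grip": 0.33},
    {"grip": 0.33},
    {"grip": 0.33},
  ],
)

```text
$.commands[0]: bad value
```

Run:
```python
from plan import *
s=manip.read_state();print(s)
print(W2L(s["eef_pos"]))
p,d=manip.camera("wrist");cv2.imwrite("pics/w1.png",p[:,:,::-1]);np.save("w1.npy",d);print(manip.camera_info("wrist"))
p,d=manip.camera("top");cv2.imwrite("pics/t1.png",cv2.resize(p[130:310,210:490,::-1],None,fx=2.85,fy=2.85))
```

```text
{'clock': 0.1, 'joints': array([ 1.26839625e+00,  3.00426794e-01,  1.52150445e+00, -1.25350088e-05,
        1.32069000e+00, -6.66046306e-02]), 'qd': array([ 0.00037047, -0.00200573, -0.00306012, -0.00020753, -0.00242669,
       -0.00125052]), 'effort': array([ 1.25610241e-03, -5.32648838e+01, -3.53285909e+01,  7.09965988e-02,
        2.34872400e-02, -7.58294777e-05]), 'eef_pos': array([128.42962511, 534.56090739, 204.94304665]), 'eef_rot': array([-3.14056553e+00, -5.63436443e-05,  2.90580029e+00]), 'wrist_force': array([ 0.54492383, -0.42449004,  0.39890221]), 'moment': array([-0.02916667,  0.00287483,  0.01003222]), 'finger_gap': 93.93884179872823}
[-297.24718678  682.02259906  204.94304665]
{'intrinsics': array([[325.1922621 ,   0.        , 282.55469215],
       [  0.        , 325.1922621 , 206.4840448 ],
       [  0.        ,   0.        ,   1.        ]]), 'tool_from_camera': array([[ 3.21178011e-04,  9.65414794e-01,  2.60718568e-01,
         7.52293649e+01],
       [ 9.99999948e-01, -3.12269226e-04, -7.55936340e-05,
         2.16358907e-01],
       [ 8.43517276e-06,  2.60718579e-01, -9.65414845e-01,
        -1.79310902e+02],
       [ 0.00000000e+00,  0.00000000e+00,  0.00000000e+00,
         1.00000000e+00]])}
```

View pics/w1.png

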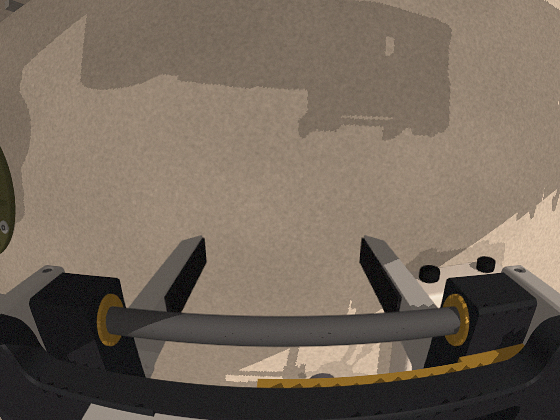

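View pics/t1.png

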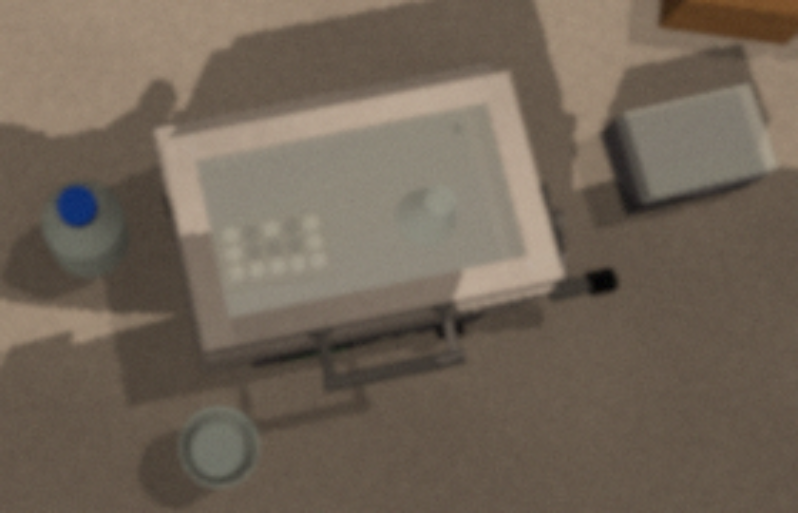

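The call was refused and nothing moved; the pictures show the scene unchanged. The rows probably need every key, so I'm retrying with all of them.

Request:
play_rows(
  commands=[
    {"x": -0.0325, "y": -0.0381, "z": 0.0011, "wx": 0, "wy": 0, "wz": 4.5, "grip": 0.33},
    {"x": -0.0353, "y": -0.0354, "z": 0.0011, "wx": 0, "wy": 0, "wz": 4.5, "grip": 0.33},
    {"x": -0.038, "y": -0.0325, "z": 0.0011, "wx": 0, "wy": 0, "wz": 4.5, "grip": 0.33},
    {"x": -0.0405, "y": -0.0295, "z": 0.0011, "wx": 0, "wy": 0, "wz": 4.4, "grip": 0.33},
    {"x": -0.0426, "y": -0.0263, "z": 0.0011, "wx": 0, "wy": 0, "wz": 4.5, "grip": 0.33},
    {"x": -0.0445, "y": -0.0228, "z": 0.0011, "wx": 0, "wy": 0, "wz": 4.5, "grip": 0.33},
    {"x": -0.0462, "y": -0.0193, "z": 0.0011, "wx": 0, "wy": 0, "wz": 4.5, "grip": 0.33},
    {"x": -0.0475, "y": -0.0156, "z": 0.0011, "wx": 0, "wy": 0, "wz": 4.5, "grip": 0.33},
    {"x": -0.0487, "y": -0.0118, "z": 0.0011, "wx": 0, "wy": 0, "wz": 4.5, "grip": 0.33},
    {"x": -0.0494, "y": -0.0079, "z": 0.0011, "wx": 0, "wy": 0, "wz": 4.4, "grip": 0.33},
    {"x": -0.0498, "y": -0.0042, "z": 0.0012, "wx": 0, "wy": 0, "wz": 4.5, "grip": 0.33},
    {"x": -0.0501, "y": -0.0002, "z": 0.0011, "wx": 0, "wy": 0, "wz": 4.5, "grip": 0.33},
    {"x": -0.0499, "y": 0.0037, "z": 0.0011, "wx": 0, "wy": 0, "wz": 4.5, "grip": 0.33},
    {"x": -0.0494, "y": 0.0076, "z": 0.0011, "wx": 0, "wy": 0, "wz": 4.5, "grip": 0.33},
    {"x": 0, "y": 0, "z": 0, "wx": 0, "wy": 0, "wz": 0, "grip": 0.33},
    {"x": 0, "y": 0, "z": 0, "wx": 0, "wy": 0, "wz": 0, "grip": 0.33},
  ],
)

```text
clock: 2.2
eef_pos: [445.5, -89.4, 189.7]
eef_rot: [-3.141, -0.0, 1.81]
wrist_force: [-0.3, 0.1, -0.7]
finger_gap: 31.2
```

Run:
```python
from plan import *
s=manip.read_state();print(s["clock"],s["eef_pos"],s["eef_rot"],s["finger_gap"],s["wrist_force"])
print(W2L(s["eef_pos"]))
p,d=manip.camera("wrist");cv2.imwrite("pics/w2.png",p[:,:,::-1]);np.save("w2.npy",d)
p,d=manip.camera("top");cv2.imwrite("pics/t2.png",cv2.resize(p[130:310,210:490,::-1],None,fx=2.85,fy=2.85))
```

```text
2.2 [445.45346679 -89.37447133 189.73022177] [-3.14102502e+00 -4.83046237e-04  1.81017003e+00] 31.238050557348622 [-0.30112153  0.07451099 -0.71897189]
[-137.15497854    0.72240247  189.73022177]
```

View pics/w2.png

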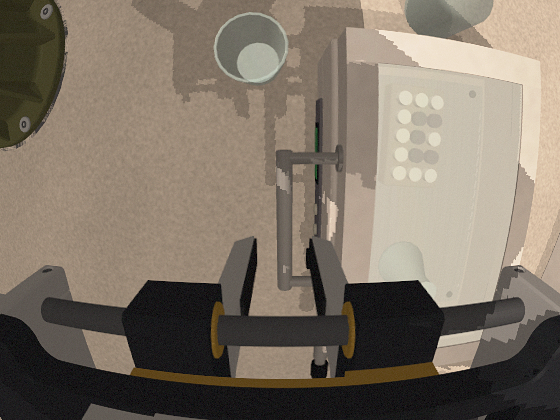

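```bash
cat >> plan.py <<'E'
def wr(u,v,z,s,inf):
    K=inf["intrinsics"];x=(u-K[0,2])/K[0,0];y=(v-K[1,2])/K[1,1];r=np.hypot(x,y)
    k=np.tan(r)/r if r>1e-9 else 1
    c=np.array([x*k*z,-y*k*z,-z,1]);t=(inf["tool_from_camera"]@c)[:3]
    return Ro.from_euler("xyz",s["eef_rot"]).apply(t)+s["eef_pos"]
E
python3 - <<'E'
from plan import *
s=manip.read_state();i=manip.camera_info("wrist");d=np.load("w2.npy")
for u,v in [(285,165),(285,200),(285,220),(285,245),(285,270),(279,220),(291,220),(290,154),(290,283)]: print(u,v,d[v,u],W2L(wr(u,v,d[v,u],s,i)).round(1))
E
```

```text
285 165 230.5179 [-134.8   45.3  139.1]
285 200 238.3682 [-134.7   19.3  138. ]
285 220 242.25276 [-134.6    3.9  138.1]
285 245 248.28212 [-134.5  -16.4  137.4]
285 270 252.52342 [-134.5  -37.3  138.6]
279 220 242.94934 [-139.1    3.7  137.4]
291 220 244.95908 [-130.1    3.1  135.5]
290 154 232.7282 [-131.1   52.7  134.8]
290 283 257.02115 [-130.4  -49.7  137.3]
```

Request:
play_rows(
  commands=[
    {"x": 0, "y": 0.0025, "z": 0.02, "wx": 0, "wy": 0, "wz": 0, "grip": 0.33},
    {"x": 0, "y": 0, "z": 0.03, "wx": 0, "wy": 0, "wz": 0, "grip": 0.33},
    {"x": 0, "y": 0, "z": 0.0265, "wx": 0, "wy": 0, "wz": 0, "grip": 0.33},
    {"x": 0, "y": 0, "z": 0, "wx": 0, "wy": 0, "wz": 0, "grip": 0.33},
    {"x": 0, "y": 0, "z": 0, "wx": 0, "wy": 0, "wz": 0, "grip": 0},
    {"x": 0, "y": 0, "z": 0, "wx": 0, "wy": 0, "wz": 0, "grip": 0},
    {"x": 0, "y": 0, "z": 0, "wx": 0, "wy": 0, "wz": 0, "grip": 0},
    {"x": 0, "y": 0, "z": 0, "wx": 0, "wy": 0, "wz": 0, "grip": 0},
  ],
  squeeze=40,
)

```text
clock: 3.3
eef_pos: [446.8, -89.6, 114.4]
eef_rot: [-3.138, 0.0, 1.81]
wrist_force: [-18.2, -3.8, 14.1]
finger_gap: 10.8
```

Run:
```python
from plan import *
s=manip.read_state();p0=s["eef_pos"];R0=Ro.from_euler("xyz",s["eef_rot"]);print(W2L(p0),s["wrist_force"],s["finger_gap"])
# relative arc in local: y_tool=local x, z_tool=-local z
t=np.r_[0,np.cumsum([.02,.03]+[.036]*30)];t=np.append(t[t<1.1],1.11);print(len(t)-1)
P=np.array([handle(a) for a in t]);c=np.zeros(2);
for k in range(1,len(t)):
    g=np.array([P[k,0]-P[0,0],-(P[k,2]-P[0,2])])-c; g=np.round(g,1); c+=g; print(k,round(t[k],3),(g/1000).round(4).tolist())
```

```text
[-135.93509864    0.21632425  114.42519703] [-18.21939921  -3.78857689  14.07116732] 10.791724744585798
32
1 0.02 [0.0004, -0.0043]
2 0.05 [0.0007, -0.0065]
3 0.086 [0.0012, -0.0078]
4 0.122 [0.0014, -0.0077]
5 0.158 [0.0017, -0.0076]
6 0.194 [0.0019, -0.0076]
7 0.23 [0.0023, -0.0075]
8 0.266 [0.0025, -0.0074]
9 0.302 [0.0028, -0.0074]
10 0.338 [0.003, -0.0072]
11 0.374 [0.0033, -0.0071]
12 0.41 [0.0036, -0.007]
13 0.446 [0.0038, -0.0068]
14 0.482 [0.004, -0.0068]
15 0.518 [0.0043, -0.0065]
16 0.554 [0.0045, -0.0064]
17 0.59 [0.0047, -0.0063]
18 0.626 [0.005, -0.006]
19 0.662 [0.0052, -0.0059]
20 0.698 [0.0054, -0.0057]
21 0.734 [0.0056, -0.0055]
22 0.77 [0.0057, -0.0053]
23 0.806 [0.006, -0.005]
24 0.842 [0.0062, -0.0049]
25 0.878 [0.0063, -0.0046]
26 0.914 [0.0065, -0.0044]
27 0.95 [0.0066, -0.0042]
28 0.986 [0.0068, -0.0039]
29 1.022 [0.0069, -0.0037]
30 1.058 [0.007, -0.0034]
31 1.094 [0.0072, -0.0032]
32 1.11 [0.0032, -0.0013]
```

Request:
play_rows(
  commands=[
    {"x": 0, "y": -0.001, "z": -0.0043, "wx": 0, "wy": 0, "wz": 0, "grip": 0},
    {"x": 0, "y": 0.0007, "z": -0.0065, "wx": 0, "wy": 0, "wz": 0, "grip": 0},
    {"x": 0, "y": 0.0012, "z": -0.0078, "wx": 0, "wy": 0, "wz": 0, "grip": 0},
    {"x": 0, "y": 0.0014, "z": -0.0077, "wx": 0, "wy": 0, "wz": 0, "grip": 0},
    {"x": 0, "y": 0.0017, "z": -0.0076, "wx": 0, "wy": 0, "wz": 0, "grip": 0},
    {"x": 0, "y": 0.0019, "z": -0.0076, "wx": 0, "wy": 0, "wz": 0, "grip": 0},
    {"x": 0, "y": 0.0023, "z": -0.0075, "wx": 0, "wy": 0, "wz": 0, "grip": 0},
    {"x": 0, "y": 0.0025, "z": -0.0074, "wx": 0, "wy": 0, "wz": 0, "grip": 0},
  ],
)

```text
clock: 4.3
eef_pos: [457.6, -86.8, 170.0]
eef_rot: [-3.138, -0.001, 1.81]
wrist_force: [-9.2, -4.9, -7.8]
finger_gap: 10.8
```

Run:
```python
from plan import *
s=manip.read_state();p0=s["eef_pos"];print(W2L(p0),s["eef_rot"],s["wrist_force"],s["finger_gap"], handle(.266))
```

```text
[-124.754593      0.34300887  169.96612681] [-3.13831368e+00 -5.23429156e-04  1.80972856e+00] [-9.20940358 -4.89305375 -7.80800855] 10.777914043173354 [-124.89927177    0.          188.44581966]
```

Request:
play_rows(
  commands=[
    {"x": 0, "y": 0.0028, "z": -0.0074, "wx": 0, "wy": 0, "wz": 0, "grip": 0},
    {"x": 0, "y": 0.003, "z": -0.0072, "wx": 0, "wy": 0, "wz": 0, "grip": 0},
    {"x": 0, "y": 0.0033, "z": -0.0071, "wx": 0, "wy": 0, "wz": 0, "grip": 0},
    {"x": 0, "y": 0.0036, "z": -0.007, "wx": 0, "wy": 0, "wz": 0, "grip": 0},
    {"x": 0, "y": 0.0038, "z": -0.0068, "wx": 0, "wy": 0, "wz": 0, "grip": 0},
    {"x": 0, "y": 0.004, "z": -0.0068, "wx": 0, "wy": 0, "wz": 0, "grip": 0},
    {"x": 0, "y": 0.0043, "z": -0.0065, "wx": 0, "wy": 0, "wz": 0, "grip": 0},
    {"x": 0, "y": 0.0045, "z": -0.0064, "wx": 0, "wy": 0, "wz": 0, "grip": 0},
    {"x": 0, "y": 0.0047, "z": -0.0063, "wx": 0, "wy": 0, "wz": 0, "grip": 0},
    {"x": 0, "y": 0.005, "z": -0.006, "wx": 0, "wy": 0, "wz": 0, "grip": 0},
    {"x": 0, "y": 0.0052, "z": -0.0059, "wx": 0, "wy": 0, "wz": 0, "grip": 0},
    {"x": 0, "y": 0.0054, "z": -0.0057, "wx": 0, "wy": 0, "wz": 0, "grip": 0},
  ],
)

```text
clock: 5.8
eef_pos: [504.2, -75.3, 251.0]
eef_rot: [-3.135, -0.0, 1.809]
wrist_force: [-32.6, -3.1, 17.0]
finger_gap: 10.5
```

Run:
```python
from plan import *
s=manip.read_state();p0=s["eef_pos"];print(W2L(p0),s["eef_rot"],s["wrist_force"],s["finger_gap"], handle(.698))
```

```text
[-76.75887381   0.49816327 250.98072073] [-3.13534841e+00 -4.89953112e-04  1.80924328e+00] [-32.62082888  -3.09177076  16.97620227] 10.499546290205478 [-75.32433883   0.         267.48721182]
```

Request:
play_rows(
  commands=[
    {"x": 0, "y": 0.0048, "z": -0.0063, "wx": 0, "wy": 0, "wz": 0, "grip": 0},
    {"x": 0, "y": 0.005, "z": -0.006, "wx": 0, "wy": 0, "wz": 0, "grip": 0},
    {"x": 0, "y": 0.0055, "z": -0.0055, "wx": 0, "wy": 0, "wz": 0, "grip": 0},
    {"x": 0, "y": 0.006, "z": -0.0051, "wx": 0, "wy": 0, "wz": 0, "grip": 0},
    {"x": 0, "y": 0.0061, "z": -0.0048, "wx": 0, "wy": 0, "wz": 0, "grip": 0},
    {"x": 0, "y": 0.0063, "z": -0.0046, "wx": 0, "wy": 0, "wz": 0, "grip": 0},
  ],
)

```text
clock: 6.55
eef_pos: [538.7, -66.6, 282.6]
eef_rot: [-3.14, -0.001, 1.81]
wrist_force: [-12.0, -0.5, 1.3]
finger_gap: 11.0
```

Run:
```python
from plan import *
s=manip.read_state();p0=s["eef_pos"];print(W2L(p0),s["eef_rot"],s["wrist_force"],s["finger_gap"], handle(.914))
```

```text
[-41.20030099   0.73378894 282.59288067] [-3.13963689e+00 -7.57643166e-04  1.80979742e+00] [-11.96378767  -0.47619151   1.2875305 ] 10.979135924108244 [-39.03328396   0.         297.23357899]
```

Request:
play_rows(
  commands=[
    {"x": 0, "y": 0.0065, "z": -0.0043, "wx": 0, "wy": 0, "wz": 0, "grip": 0},
    {"x": 0, "y": 0.0067, "z": -0.004, "wx": 0, "wy": 0, "wz": 0, "grip": 0},
    {"x": 0, "y": 0.0068, "z": -0.0038, "wx": 0, "wy": 0, "wz": 0, "grip": 0},
    {"x": 0, "y": 0.0069, "z": -0.0036, "wx": 0, "wy": 0, "wz": 0, "grip": 0},
    {"x": 0, "y": 0.007, "z": -0.0033, "wx": 0, "wy": 0, "wz": 0, "grip": 0},
  ],
)

```text
clock: 7.18
eef_pos: [571.8, -58.3, 302.5]
eef_rot: [-3.141, -0.001, 1.81]
wrist_force: [-14.0, 2.1, 6.6]
finger_gap: 10.6
```

Run:
```python
from plan import *
s=manip.read_state();p0=s["eef_pos"];print(W2L(p0),s["eef_rot"],s["wrist_force"],s["finger_gap"], handle(1.094))
print(proj("top",[L2W([knuckle(a)[0][0],-193,knuckle(a)[0][1]]) for a in (1,1.05,1.1,1.13)]))
p,d=manip.camera("wrist");cv2.imwrite("pics/w3.png",p[:,:,::-1]);np.save("w3.npy",d)
p,d=manip.camera("top");np.save("t3.npy",d);cv2.imwrite("pics/t3.png",cv2.resize(p[130:310,210:490,::-1],None,fx=2.85,fy=2.85))
```

```text
[ -7.08907305   0.93750314 302.51399775] [-3.14112053e+00 -5.81024046e-04  1.81007900e+00] [-14.00767665   2.13881589   6.56185459] 10.580650585761543 [ -4.48494574   0.         315.59983535]
[[424.99386268 190.00927046]
 [424.03701407 186.32518064]
 [422.74034608 182.09883881]
 [421.59154578 178.87840904]]
```

View pics/w3.png

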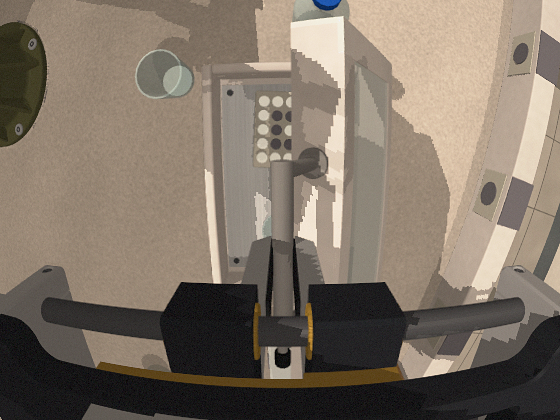

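View pics/t3.png

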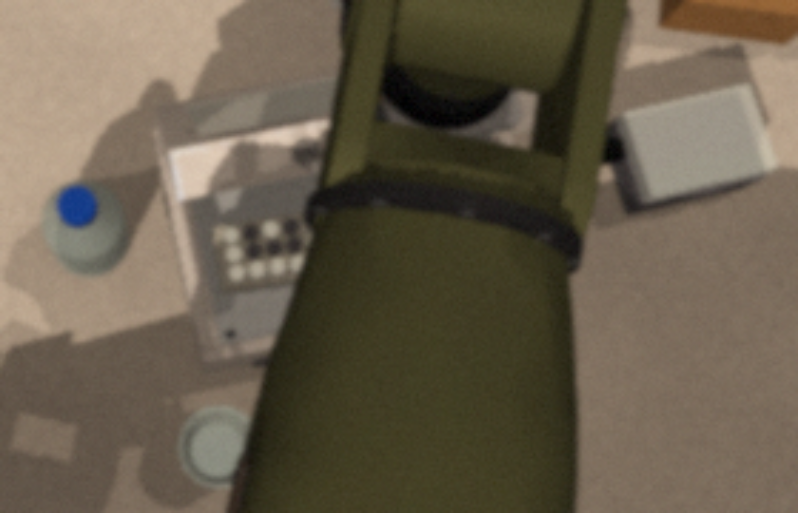

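Request:
play_rows(
  commands=[
    {"x": 0, "y": 0.002, "z": -0.0008, "wx": 0, "wy": 0, "wz": 0, "grip": 0},
    {"x": 0, "y": 0.002, "z": -0.0007, "wx": 0, "wy": 0, "wz": 0, "grip": 0},
    {"x": 0, "y": 0, "z": 0, "wx": 0, "wy": 0, "wz": 0, "grip": 0.35},
    {"x": 0, "y": 0, "z": 0, "wx": 0, "wy": 0, "wz": 0, "grip": 0.35},
    {"x": 0, "y": 0, "z": -0.03, "wx": 0, "wy": 0, "wz": 0, "grip": 0.35},
    {"x": 0, "y": 0, "z": -0.03, "wx": 0, "wy": 0, "wz": 0, "grip": 0.35},
    {"x": -0.05, "y": -0.022, "z": 0, "wx": 0, "wy": 0, "wz": 0, "grip": 0},
    {"x": -0.05, "y": -0.022, "z": 0, "wx": 0, "wy": 0, "wz": 0, "grip": 0},
    {"x": -0.05, "y": -0.022, "z": 0, "wx": 0, "wy": 0, "wz": 0, "grip": 0},
    {"x": -0.049, "y": -0.021, "z": 0, "wx": 0, "wy": 0, "wz": 0, "grip": 0},
    {"x": 0, "y": 0, "z": 0.05, "wx": 0, "wy": 0, "wz": 0, "grip": 0},
    {"x": 0, "y": 0, "z": 0.05, "wx": 0, "wy": 0, "wz": 0, "grip": 0},
    {"x": 0, "y": 0, "z": 0.05, "wx": 0, "wy": 0, "wz": 0, "grip": 0},
    {"x": 0, "y": 0, "z": 0.05, "wx": 0, "wy": 0, "wz": 0, "grip": 0},
  ],
)

```text
clock: 9.02
eef_pos: [539.0, -271.9, 160.6]
eef_rot: [3.141, 0.0, 1.81]
wrist_force: [0.3, -0.8, -1.0]
finger_gap: 0.6
```

Run:
```python
from plan import *
s=manip.read_state();p0=s["eef_pos"];print(s["clock"],W2L(p0),s["eef_rot"],s["wrist_force"],s["finger_gap"])
p,d=manip.camera("wrist");cv2.imwrite("pics/w4.png",p[:,:,::-1]);np.save("w4.npy",d)
```

```text
9.025 [ -89.52364549 -198.74553345  160.55038206] [3.14082109e+00 4.40336222e-04 1.80961543e+00] [ 0.30175027 -0.76530313 -0.98096395] 0.5608702644188484
```

View pics/w4.png

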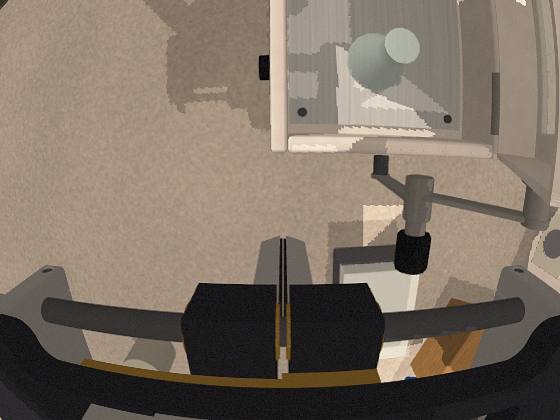

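Run:
```python
from plan import *
s=manip.read_state();i=manip.camera_info("wrist");d=np.load("w4.npy")
for u,v in [(412,240),(412,250),(412,262),(400,250),(418,190),(285,245)]: print(u,v,d[v,u],W2L(wr(u,v,d[v,u],s,i)).round(1))
```

```text
412 240 163.43721 [ -21.8 -181.3  179.4]
412 250 163.92435 [ -21.4 -186.7  180.3]
412 262 164.82573 [ -20.7 -193.5  181.1]
400 250 170.97052 [ -25.8 -189.3  173.7]
418 190 158.28497 [ -20.7 -154.5  177.6]
285 245 180.8924 [ -89.5 -189.3  163.8]
```

Request:
play_rows(
  commands=[
    {"x": 0, "y": 0.013, "z": 0, "wx": 0, "wy": 0, "wz": 0, "grip": 0},
    {"x": 0, "y": 0.013, "z": 0, "wx": 0, "wy": 0, "wz": 0, "grip": 0},
    {"x": 0, "y": 0.009, "z": 0, "wx": 0, "wy": 0, "wz": 0, "grip": 0},
    {"x": 0, "y": 0.0025, "z": 0, "wx": 0, "wy": 0, "wz": 0, "grip": 0},
    {"x": 0, "y": 0.0025, "z": 0, "wx": 0, "wy": 0, "wz": 0, "grip": 0},
    {"x": 0, "y": 0.0025, "z": 0, "wx": 0, "wy": 0, "wz": 0, "grip": 0},
    {"x": 0, "y": 0.0025, "z": 0, "wx": 0, "wy": 0, "wz": 0, "grip": 0},
    {"x": 0, "y": 0.0025, "z": 0, "wx": 0, "wy": 0, "wz": 0, "grip": 0},
    {"x": 0, "y": 0.0025, "z": 0, "wx": 0, "wy": 0, "wz": 0, "grip": 0},
  ],
)

```text
clock: 10.2
eef_pos: [587.1, -260.5, 162.2]
eef_rot: [-3.141, 0.0, 1.809]
wrist_force: [-7.2, -0.7, 4.4]
finger_gap: 0.2
```

Run:
```python
from plan import *
s=manip.read_state();p0=s["eef_pos"];print(s["clock"],W2L(p0),s["eef_rot"],s["wrist_force"],s["finger_gap"])
```

```text
10.2 [ -40.11904608 -199.09063029  162.21882773] [-3.14054432e+00  2.85057213e-04  1.80930126e+00] [-7.18514737 -0.70059385  4.44192571] 0.2011845074313835
```

Request:
play_rows(
  commands=[
    {"x": 0, "y": 0.0025, "z": 0, "wx": 0, "wy": 0, "wz": 0, "grip": 0},
    {"x": 0, "y": 0.0025, "z": 0, "wx": 0, "wy": 0, "wz": 0, "grip": 0},
    {"x": 0, "y": 0.0025, "z": 0, "wx": 0, "wy": 0, "wz": 0, "grip": 0},
    {"x": 0, "y": 0.0025, "z": 0, "wx": 0, "wy": 0, "wz": 0, "grip": 0},
    {"x": 0, "y": 0.0025, "z": 0, "wx": 0, "wy": 0, "wz": 0, "grip": 0},
    {"x": 0, "y": 0.0025, "z": 0, "wx": 0, "wy": 0, "wz": 0, "grip": 0},
    {"x": 0, "y": 0.0025, "z": 0, "wx": 0, "wy": 0, "wz": 0, "grip": 0},
    {"x": 0, "y": 0.0025, "z": 0, "wx": 0, "wy": 0, "wz": 0, "grip": 0},
  ],
)

```text
clock: 11.2
eef_pos: [607.2, -255.3, 161.6]
eef_rot: [-3.142, -0.0, 1.81]
wrist_force: [-1.9, -1.5, 0.1]
finger_gap: 0.6
```

Run:
```python
from plan import *
s=manip.read_state();p0=s["eef_pos"];print(s["clock"],W2L(p0),s["eef_rot"],s["wrist_force"],s["finger_gap"])
p,d=manip.camera("wrist");cv2.imwrite("pics/w5.png",p[:,:,::-1])
```

```text
11.2 [ -19.36426558 -198.76822262  161.55096491] [-3.14154542e+00 -1.12987885e-04  1.80975166e+00] [-1.91769104 -1.51879003  0.14693344] 0.5674946779525913
```

View pics/w5.png

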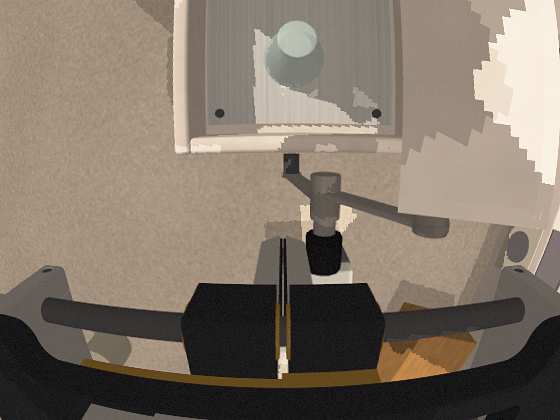

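Request:
play_rows(
  commands=[
    {"x": 0, "y": 0.0025, "z": 0, "wx": 0, "wy": 0, "wz": 0, "grip": 0},
    {"x": 0, "y": 0.0025, "z": 0, "wx": 0, "wy": 0, "wz": 0, "grip": 0},
    {"x": 0, "y": 0.0025, "z": 0, "wx": 0, "wy": 0, "wz": 0, "grip": 0},
    {"x": 0, "y": 0.0025, "z": 0, "wx": 0, "wy": 0, "wz": 0, "grip": 0},
    {"x": 0, "y": 0.0025, "z": 0, "wx": 0, "wy": 0, "wz": 0, "grip": 0},
    {"x": 0, "y": 0.0025, "z": 0, "wx": 0, "wy": 0, "wz": 0, "grip": 0},
  ],
)

```text
clock: 12.0
eef_pos: [621.8, -251.7, 161.9]
eef_rot: [3.141, 0.0, 1.81]
wrist_force: [-0.4, -0.2, 0.2]
finger_gap: 0.5
```

Run:
```python
from plan import *
s=manip.read_state();p0=s["eef_pos"];print(s["clock"],W2L(p0),s["eef_rot"],s["wrist_force"],s["finger_gap"])
p,d=manip.camera("wrist");cv2.imwrite("pics/w6.png",p[:,:,::-1]);np.save("w6.npy",d)
```

```text
12.0 [  -4.26642592 -198.79923049  161.85219184] [3.14123762e+00 1.28421460e-04 1.80979558e+00] [-0.43545783 -0.24392628  0.18602632] 0.52146677982007
```

View pics/w6.png

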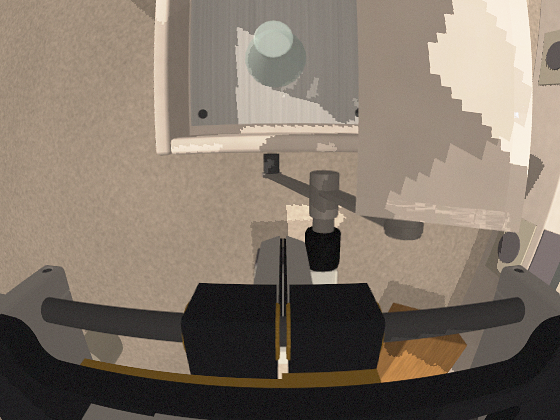

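Request:
play_rows(
  commands=[
    {"x": 0, "y": 0.002, "z": 0, "wx": 0, "wy": 0, "wz": 0, "grip": 0},
    {"x": 0, "y": 0.002, "z": 0, "wx": 0, "wy": 0, "wz": 0, "grip": 0},
    {"x": 0, "y": 0.0015, "z": 0, "wx": 0, "wy": 0, "wz": 0, "grip": 0},
    {"x": 0, "y": 0.0005, "z": 0, "wx": 0, "wy": 0, "wz": 0, "grip": 0},
    {"x": 0, "y": 0, "z": 0, "wx": 0, "wy": 0, "wz": 0, "grip": 0},
  ],
)

```text
clock: 12.68
eef_pos: [627.4, -250.4, 161.8]
eef_rot: [3.141, 0.0, 1.81]
wrist_force: [-0.0, -0.1, 0.2]
finger_gap: 0.4
```

Run:
```python
from plan import *
s=manip.read_state();p0=s["eef_pos"];print(s["clock"],W2L(p0),s["eef_rot"],s["wrist_force"],s["finger_gap"])
p,d=manip.camera("wrist");cv2.imwrite("pics/w7.png",p[:,:,::-1]);np.save("w7.npy",d)
i=manip.camera_info("wrist")
for u,v in [(322,235),(322,250),(322,262),(322,185)]: print(u,v,d[v,u],W2L(wr(u,v,d[v,u],s,i)).round(1))
```

```text
12.675 [   1.49324557 -198.82093618  161.81138275] [3.14144794e+00 1.00822807e-04 1.80978769e+00] [-0.02687834 -0.0606319   0.15024014] 0.39416351138137284
322 235 171.58846 [  23.  -182.5  179.4]
322 250 175.14296 [  23.5 -191.7  178.2]
322 262 175.28477 [  23.6 -198.2  179.8]
322 185 67.96801 [  10.2 -136.6  274.3]
```

View pics/w7.png

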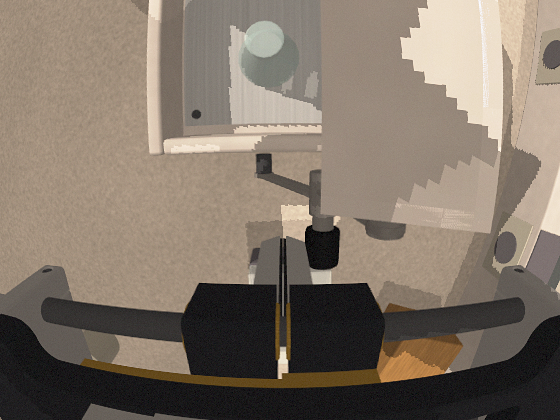

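Request:
play_rows(
  commands=[
    {"x": 0, "y": 0.001, "z": 0, "wx": 0, "wy": 0, "wz": 0, "grip": 0},
    {"x": 0, "y": 0.001, "z": 0, "wx": 0, "wy": 0, "wz": 0, "grip": 0},
    {"x": 0, "y": 0, "z": 0, "wx": 0, "wy": 0, "wz": 0, "grip": 0},
  ],
)

```text
clock: 13.1
eef_pos: [629.4, -249.8, 161.7]
eef_rot: [3.142, -0.0, 1.81]
wrist_force: [0.1, -0.6, 0.0]
finger_gap: 0.5
```

Request:
play_rows(
  commands=[
    {"x": 0, "y": 0.001, "z": 0, "wx": 0, "wy": 0, "wz": 0, "grip": 0},
    {"x": 0, "y": 0, "z": 0, "wx": 0, "wy": 0, "wz": 0, "grip": 0},
  ],
)

```text
clock: 13.35
eef_pos: [630.4, -249.6, 161.8]
eef_rot: [3.142, 0.0, 1.81]
wrist_force: [-0.6, 0.1, -0.6]
finger_gap: 0.4
```

Request:
play_rows(
  commands=[
    {"x": 0, "y": 0.001, "z": 0, "wx": 0, "wy": 0, "wz": 0, "grip": 0},
    {"x": 0, "y": 0.001, "z": 0, "wx": 0, "wy": 0, "wz": 0, "grip": 0},
    {"x": 0, "y": 0, "z": 0, "wx": 0, "wy": 0, "wz": 0, "grip": 0},
  ],
)

```text
clock: 13.72
eef_pos: [632.3, -249.2, 161.7]
eef_rot: [3.142, 0.0, 1.81]
wrist_force: [-1.0, -0.4, 0.8]
finger_gap: 0.3
```

Run:
```python
from plan import *
s=manip.read_state();p0=s["eef_pos"];print(s["clock"],W2L(p0),s["eef_rot"],s["wrist_force"],s["finger_gap"])
p,d=manip.camera("wrist");cv2.imwrite("pics/w8.png",p[:,:,::-1]);np.save("w8.npy",d)
p,d=manip.camera("scene");cv2.imwrite("pics/s8.png",cv2.resize(p[80:280,100:350,::-1],None,fx=3,fy=3))
```

```text
13.725 [   6.53572486 -198.80066801  161.71860986] [3.14150526e+00 4.47735708e-05 1.80981626e+00] [-0.9941572  -0.43645423  0.84752523] 0.3354540251083358
```

View pics/w8.png

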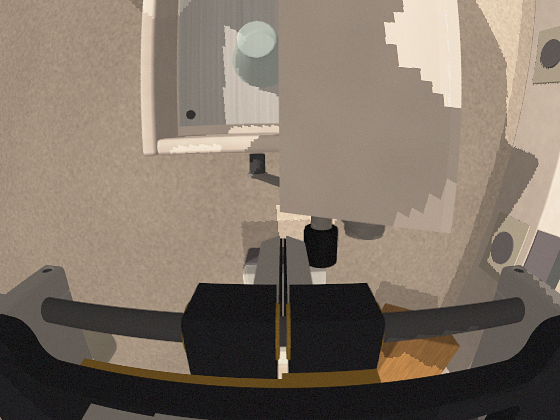

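View pics/s8.png

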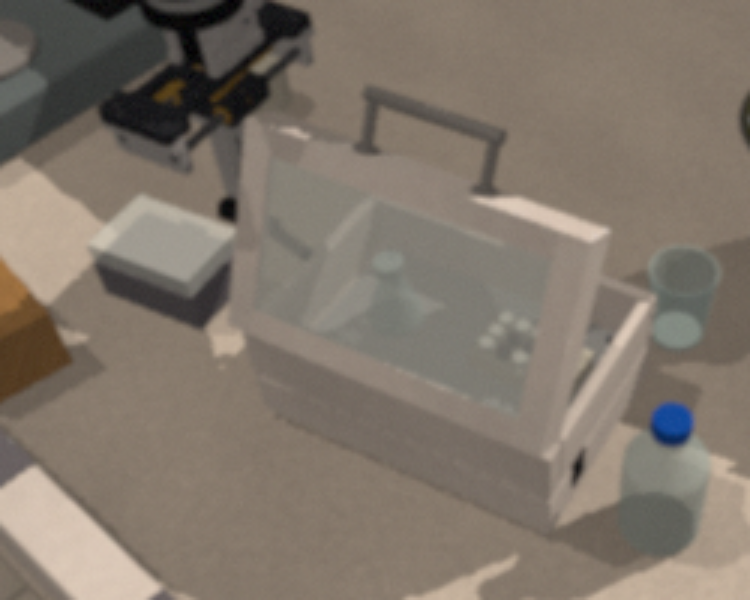

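Run:
```python
from plan import *
s=manip.read_state();i=manip.camera_info("wrist")
for n,pos in (("w6",None),("w7",None),("w8",None)):
    d=np.load(n+".npy"); ss=dict(s); 
    x={"w6":-4.27,"w7":1.49,"w8":6.54}[n]; ss["eef_pos"]=L2W([x,-198.8,161.75])
    for v in (252,):
        a=np.array([W2L(wr(u,v,d[v,u],ss,i)) for u in range(300,345,3)]); print(n);print(a[(a[:,2]>150)&(a[:,2]<200)].round(1).tolist())
    # hood front-lower corner of white cover
    m=[W2L(wr(u,150,d[150,u],ss,i)).round(1).tolist() for u in (300,330,360,400,440)];print(m)
```

```text
w6
[[5.3, -189.8, 185.2], [6.8, -189.3, 186.4], [8.4, -189.7, 185.3], [10.6, -192.8, 178.1], [12.1, -192.2, 179.6], [13.6, -191.7, 180.9], [15.1, -191.2, 181.9], [16.7, -191.3, 181.9], [18.4, -191.5, 181.3], [19.8, -190.8, 183.2], [21.8, -191.8, 180.8], [23.4, -192.0, 180.5], [25.3, -192.6, 179.1], [28.0, -194.7, 174.2]]
[[8.4, -143.5, 115.6], [29.4, -143.2, 115.4], [12.1, -128.9, 275.1], [19.5, -128.3, 279.2], [27.8, -127.7, 280.6]]
w7
[[11.0, -189.2, 186.6], [12.5, -189.1, 186.8], [14.1, -189.4, 186.1], [16.6, -194.0, 175.5], [18.1, -193.3, 177.1], [19.6, -192.5, 178.9], [21.3, -193.0, 177.8], [22.8, -192.4, 179.3], [24.5, -192.5, 179.0], [26.1, -192.3, 179.5], [28.1, -193.4, 177.1], [29.7, -193.2, 177.6], [32.1, -195.0, 173.6]]
[[14.2, -143.6, 114.3], [11.7, -129.1, 274.7], [17.1, -128.6, 278.5], [24.6, -128.1, 280.9], [31.8, -127.5, 284.1]]
w8
[[16.0, -189.3, 186.3], [17.6, -189.7, 185.4], [19.1, -189.3, 186.4], [21.8, -194.5, 174.2], [23.3, -194.1, 175.3], [24.9, -193.5, 176.7], [26.6, -193.6, 176.3], [28.3, -193.8, 176.1], [29.9, -193.7, 176.3], [31.6, -193.7, 176.4], [33.5, -194.4, 174.8], [35.4, -194.8, 174.0], [37.5, -195.7, 171.8]]
[[10.5, -129.1, 275.7], [16.1, -128.8, 278.6], [21.5, -128.4, 280.9], [28.2, -127.8, 284.6], [35.5, -127.3, 286.7]]
```

Request:
play_rows(
  commands=[
    {"x": 0, "y": 0.0006, "z": 0, "wx": 0, "wy": 0, "wz": 0, "grip": 0},
    {"x": 0, "y": 0, "z": 0, "wx": 0, "wy": 0, "wz": 0, "grip": 0},
  ],
)

```text
clock: 14.08
eef_pos: [632.9, -249.0, 161.8]
eef_rot: [3.142, 0.0, 1.81]
wrist_force: [0.0, -0.1, -1.0]
finger_gap: 0.4
```

Request:
play_rows(
  commands=[
    {"x": 0, "y": 0.0006, "z": 0, "wx": 0, "wy": 0, "wz": 0, "grip": 0},
    {"x": 0, "y": 0, "z": 0, "wx": 0, "wy": 0, "wz": 0, "grip": 0},
  ],
)

```text
clock: 14.32
eef_pos: [633.4, -248.9, 161.7]
eef_rot: [-3.141, -0.0, 1.81]
wrist_force: [-1.4, -0.5, 0.3]
finger_gap: 0.5
```

Request:
play_rows(
  commands=[
    {"x": 0, "y": 0.0007, "z": 0, "wx": 0, "wy": 0, "wz": 0, "grip": 0},
    {"x": 0, "y": 0, "z": 0, "wx": 0, "wy": 0, "wz": 0, "grip": 0},
  ],
)

```text
clock: 14.58
eef_pos: [633.7, -248.9, 161.6]
eef_rot: [-3.141, -0.0, 1.81]
wrist_force: [-4.1, -1.0, 1.4]
finger_gap: 0.3
```

Request:
play_rows(
  commands=[
    {"x": 0, "y": 0.0007, "z": 0, "wx": 0, "wy": 0, "wz": 0, "grip": 0},
    {"x": 0, "y": 0, "z": 0, "wx": 0, "wy": 0, "wz": 0, "grip": 0},
  ],
)

```text
clock: 14.82
eef_pos: [634.0, -248.8, 161.6]
eef_rot: [-3.14, -0.001, 1.809]
wrist_force: [-8.3, -1.1, 1.8]
finger_gap: 0.3
```

Run:
```python
from plan import *
s=manip.read_state();i=manip.camera_info("wrist");print(s["clock"],W2L(s["eef_pos"]),s["wrist_force"])
p,d=manip.camera("wrist");cv2.imwrite("pics/w9.png",p[:,:,::-1]);ss=s
a=np.array([W2L(wr(u,252,d[252,u],ss,i)) for u in range(300,345,3)]);print(a[(a[:,2]>150)&(a[:,2]<200)].round(1).tolist())
print([W2L(wr(u,150,d[150,u],ss,i)).round(1).tolist() for u in (300,330,360,400,440)])
```

```text
14.825 [   8.23632744 -198.87473272  161.55753866] [-8.27116393 -1.10741974  1.83492675]
[[17.8, -189.7, 185.3], [19.2, -188.7, 187.6], [21.0, -190.0, 184.7], [23.6, -194.8, 173.3], [25.1, -194.1, 175.2], [26.7, -193.8, 175.9], [28.2, -193.3, 177.1], [30.0, -193.8, 176.0], [31.5, -193.5, 176.8], [33.4, -194.1, 175.3], [35.2, -194.5, 174.5], [37.4, -195.6, 172.0]]
[[12.4, -129.2, 276.2], [18.1, -128.9, 278.5], [23.6, -128.6, 280.5], [30.1, -128.0, 284.6], [36.4, -127.3, 288.5]]
```

Request:
play_rows(
  commands=[
    {"x": 0, "y": 0.0006, "z": 0, "wx": 0, "wy": 0, "wz": 0, "grip": 0},
    {"x": 0, "y": 0, "z": 0, "wx": 0, "wy": 0, "wz": 0, "grip": 0},
    {"x": 0, "y": -0.003, "z": 0, "wx": 0, "wy": 0, "wz": 0, "grip": 0},
    {"x": 0, "y": -0.008, "z": 0, "wx": 0, "wy": 0, "wz": 0, "grip": 0},
    {"x": 0, "y": -0.015, "z": 0, "wx": 0, "wy": 0, "wz": 0, "grip": 0},
    {"x": 0, "y": -0.015, "z": 0, "wx": 0, "wy": 0, "wz": 0, "grip": 0},
    {"x": 0, "y": -0.015, "z": 0, "wx": 0, "wy": 0, "wz": 0, "grip": 0},
    {"x": 0, "y": 0, "z": 0, "wx": 0, "wy": 0, "wz": 0, "grip": 0},
  ],
)

```text
clock: 15.88
eef_pos: [580.5, -262.0, 162.2]
eef_rot: [3.141, 0.0, 1.809]
wrist_force: [0.3, 0.4, 0.2]
finger_gap: 0.6
```

```bash
cat > chk.py <<'E'
from plan import *
import sys
s=manip.read_state();i=manip.camera_info("wrist");print(s["clock"],W2L(s["eef_pos"]),s["wrist_force"])
p,d=manip.camera("wrist");cv2.imwrite(f"pics/{sys.argv[1]}.png",p[:,:,::-1]);np.save(sys.argv[1]+".npy",d)
# dark pixels -> local points near the knob
P=[]
for v in range(150,300):
    for u in range(280,480):
        if d[v,u]>0:
            l=W2L(wr(u,v,d[v,u],s,i))
            if -206<l[1]<-184 and 150<l[2]<195 and -20<l[0]<60 and p[v,u].max()<60: P.append(l)
P=np.array(P);print(len(P),P.min(0).round(1),P.max(0).round(1),np.median(P,0).round(1))
E
python3 chk.py w10
```

```text
15.875 [ -46.90426295 -198.98806792  162.17201168] [0.29158892 0.43578303 0.22772222]
920 [  19.  -203.2  164.6] [  37.9 -184.   178.2] [  25.4 -192.9  175.2]
```

View pics/w10.png

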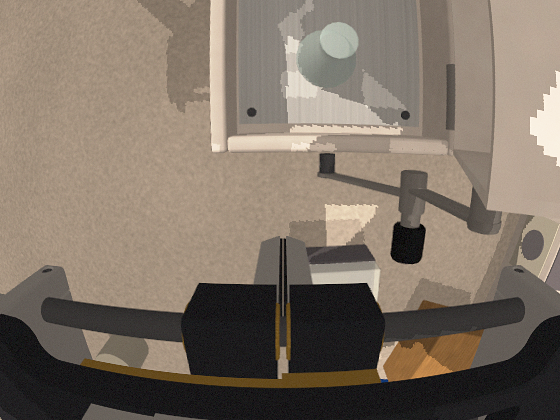

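Request:
play_rows(
  commands=[
    {"x": -0.01, "y": -0.03, "z": -0.02, "wx": 0, "wy": 0, "wz": 0, "grip": 0},
    {"x": -0.01, "y": -0.04, "z": -0.03, "wx": 0, "wy": 0, "wz": 0, "grip": 0},
    {"x": 0, "y": -0.04, "z": -0.03, "wx": 0, "wy": 0, "wz": 0, "grip": 0},
    {"x": 0, "y": -0.03, "z": -0.02, "wx": 0, "wy": 0, "wz": 0, "grip": 0},
    {"x": 0, "y": 0, "z": 0, "wx": 0, "wy": 0, "wz": 0, "grip": 0},
    {"x": 0, "y": 0, "z": 0, "wx": 0, "wy": 0, "wz": 0, "grip": 0},
    {"x": 0, "y": 0, "z": 0, "wx": 0, "wy": 0, "wz": 0, "grip": 0},
    {"x": 0, "y": 0, "z": 0, "wx": 0, "wy": 0, "wz": 0, "grip": 0},
    {"x": 0, "y": 0, "z": 0, "wx": 0, "wy": 0, "wz": 0, "grip": 0},
    {"x": 0, "y": 0, "z": 0, "wx": 0, "wy": 0, "wz": 0, "grip": 0},
  ],
)

```text
clock: 17.18
eef_pos: [449.7, -314.2, 261.6]
eef_rot: [-3.141, -0.0, 1.81]
wrist_force: [-0.5, -0.3, -0.3]
finger_gap: 0.2
```

```bash
cat > chk2.py <<'E'
from plan import *
import sys
n=sys.argv[1];s=manip.read_state();print(s["clock"],W2L(s["eef_pos"]),s["wrist_force"])
a,d=manip.camera("scene");np.save("s_"+n,a);b,d2=manip.camera("top");np.save("t_"+n,b);np.save("td_"+n,d2)
A=cv2.resize(a[80:240,130:330,::-1],(500,400));B=cv2.resize(b[130:260,210:490,::-1],(800,371))
cv2.imwrite(f"pics/s_{n}.png",A);cv2.imwrite(f"pics/t_{n}.png",B)
E
python3 chk2.py 11
```

```text
17.175 [-186.27497027 -218.69061139  261.61285002] [-0.4843652  -0.34377186 -0.32514763]
```

Request:
play_rows(
  commands=[
    {"x": 0, "y": 0, "z": 0, "wx": 0, "wy": 0, "wz": 0, "grip": 0},
    {"x": 0, "y": 0, "z": 0, "wx": 0, "wy": 0, "wz": 0, "grip": 0},
    {"x": 0, "y": 0, "z": 0, "wx": 0, "wy": 0, "wz": 0, "grip": 0},
    {"x": 0, "y": 0, "z": 0, "wx": 0, "wy": 0, "wz": 0, "grip": 0},
    {"x": 0, "y": 0, "z": 0, "wx": 0, "wy": 0, "wz": 0, "grip": 0},
    {"x": 0, "y": 0, "z": 0, "wx": 0, "wy": 0, "wz": 0, "grip": 0},
    {"x": 0, "y": 0, "z": 0, "wx": 0, "wy": 0, "wz": 0, "grip": 0},
    {"x": 0, "y": 0, "z": 0, "wx": 0, "wy": 0, "wz": 0, "grip": 0},
    {"x": 0, "y": 0, "z": 0, "wx": 0, "wy": 0, "wz": 0, "grip": 0},
    {"x": 0, "y": 0, "z": 0, "wx": 0, "wy": 0, "wz": 0, "grip": 0},
    {"x": 0, "y": 0, "z": 0, "wx": 0, "wy": 0, "wz": 0, "grip": 0},
    {"x": 0, "y": 0, "z": 0, "wx": 0, "wy": 0, "wz": 0, "grip": 0},
    {"x": 0, "y": 0, "z": 0, "wx": 0, "wy": 0, "wz": 0, "grip": 0},
    {"x": 0, "y": 0, "z": 0, "wx": 0, "wy": 0, "wz": 0, "grip": 0},
    {"x": 0, "y": 0, "z": 0, "wx": 0, "wy": 0, "wz": 0, "grip": 0},
    {"x": 0, "y": 0, "z": 0, "wx": 0, "wy": 0, "wz": 0, "grip": 0},
  ],
)

```text
clock: 19.27
eef_pos: [449.7, -314.2, 261.8]
eef_rot: [-3.142, 0.0, 1.81]
wrist_force: [0.3, -0.4, -1.2]
finger_gap: 0.5
```

```bash
python3 chk2.py 12
python3 - <<'E'
from plan import *
for n in "st":
    a=np.load(f"{n}_11.npy").astype(int);b=np.load(f"{n}_12.npy").astype(int)
    D=cv2.GaussianBlur(np.abs(a-b).mean(2),(0,0),1.5); r=D[100:300,120:460] if n=="t" else D[80:260,120:350]
    print(n,D.mean(),r.max(),np.unravel_index(r.argmax(),r.shape))
for t in (1.05,1.08,1.11): print(t,proj("scene",[L2W(handle(t)+[0,y,0]) for y in (-56,56)]).round(1).tolist(),proj("top",[L2W(handle(t)+[0,y,0]) for y in (-56,56)]).round(1).tolist())
print(proj("top",[L2W([26,-193,166]),L2W([15,-193,172])]))
E
```

```text
19.275 [-186.38103189 -218.73724769  261.75953169] [ 0.27051322 -0.37886039 -1.24661994]
s 1.4561790082292658 5.190163964663678 (np.int64(0), np.int64(12))
t 2.241336318908364 3.932375926953618 (np.int64(67), np.int64(300))
1.05 [[226.1, 108.2], [270.8, 123.7]] [[376.9, 181.1], [319.0, 192.4]]
1.08 [[224.4, 108.7], [269.3, 124.2]] [[376.5, 177.7], [318.5, 189.0]]
1.11 [[222.7, 109.2], [267.9, 124.9]] [[376.0, 174.3], [317.9, 185.6]]
[[417.5093482  170.55531451]
 [419.64363597 174.41791172]]
```

View pics/s_12.png

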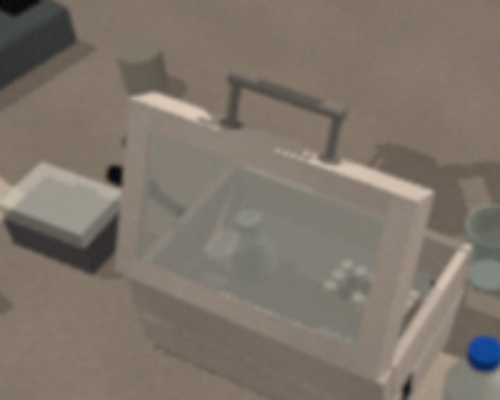

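View pics/t_12.png

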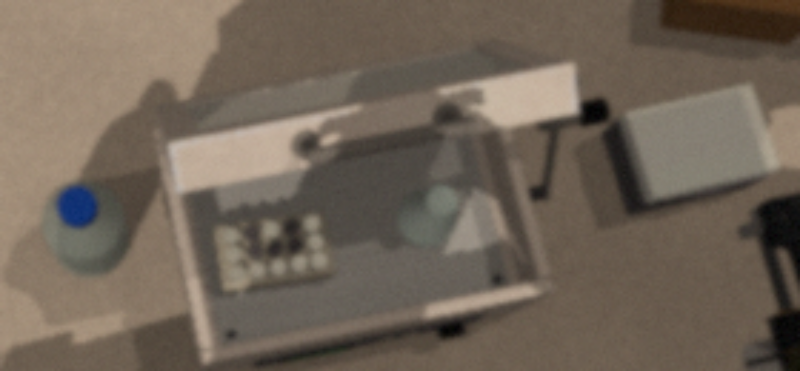

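```bash
python3 -c "
from cell import manip
print(manip.sign_off())"
```

```text
the job is handed in; nothing more can be done
None
```

The incubator is open: the hood stands on its locked stay and the arm is clear of everything. I handed the job in at about 19.3 s; sign-off reports no verdict.

**What I did:** I gripped the handle bar and raised the hood to about 1.12 rad, estimated from the tool position. I then let go and pushed the thumb knob rearward with the shut fingers. It went through dead centre, and the push force rose to about 8 N against the stop. I then backed the arm about 190 mm away.

**Last checks:**
- **Hood still:** two scene and top pictures taken 2.1 s apart, with nothing holding the hood, show no movement.
- **Stay locked:** the top picture puts the knob within about 2 pixels of its predicted stop position. The handle matches a hood angle of about 1.08–1.11 rad.
- **Bystanders:** the flask, tube rack, tip box and media bottle look unmoved in the last pictures. The beaker is only partly in view, and I did not measure any of them.
- **Forces:** the highest reading I saw was about 37 N at the wrist, partway through raising the hood, because my arc was slightly off. I shifted the path outward and it dropped. While pushing the stay I saw at most about 8 N. These are readings at the end of each move, so brief peaks in between could be missed.

**Problems:**
- The first move call was refused for missing values, and nothing moved.
- The knob's position at the stop measured 2–3 mm farther back than the nominal figure, so I relied on the force rise and the knob's height to confirm the stop.

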